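Centre the wobbly cell model on its display stand

ROBOT

A 6-joint arm with a two-finger parallel gripper is mounted at the origin on the work surface. World frame = base frame: x ahead of the robot, y to its left, z up, the work surface at z = 0. Lengths are in mm, angles in rad, forces in N, time in s.
With the tool pointing down it reaches from about 275 to 750 mm from the base axis. Payload 10.2 kg.
Tool frame: the origin (TCP) lies between the finger pads; the fingertips stand 17 mm ahead of it and the grasp point (between the pads) lies 2 mm behind it; z points along the fingers, y is the line along which they close (so a half turn about z gives the same grasp; the last joint's range is limited). The gripper opens to 85 mm and grips with 20 to 120 N. Pads are 22 mm wide; open, the fingers measure 114 mm over their backs; the gripper's body (76 mm by 85 mm) begins 54 mm behind the grasp point. The pads swing forward as they close: fully open they stand 13 mm farther back than shut.
Start: joints at [-1.324, 0.313, 1.498, -0, 1.331, -0.223], TCP at [237.661, -468.133, 248.294] pointing down, gripper open.
Joint ranges: [-2.94, 2.94], [-0.97, 2.17], [0.19, 2.56], [-1.23, 4.37], [0.02, 3.11], [-2.88, 2.88]. Speed limits (rad/s): [2.39, 2.39, 3.01, 3.14, 3.14, 3.14].

INTERFACE

Orientations are given as a unit quaternion [w, x, y, z].
In Python, from rig import * gives the robot as it stands.
- The arm moves only by the tool step_arm, never from a script. Its argument "commands" is text: rows parted by semicolons, each of 7 numbers parted by spaces: the opening, from 0 (shut) to 1 (fully open), then the shift along the tool's x, y, z in cm, then the turn, a rotation vector about the tool's x, y, z in rad. In form: hand x y z rx ry rz; .... A call has 1 to 20 rows; each row is the pose to reach, as a shift and turn from the pose commanded when the call began, along the tool's axes at that moment; what a row does not reach only later rows make up. A row lasts 1/12 s, in which the tool goes at most 41.7 mm and 7.16 degrees, less where a joint would pass 70% of its speed; a pose out of reach is approached as far as the arm can. A call with a gripper value outside its range is refused whole. The fingers move at their own pace and stop on an object; "newtons" is the grip in N (left out, the last holds). Time passes only in rows, so rows that repeat a pose let the fingers close. It gives the time, the measured TCP pose, the force, the opening and the grip force at its end, in the units of the state.
- sense(): the state, without advancing time (a new reading comes with each control period).
- capture(name): name is "scene" or "side" or "wrist"; returns the picture (384x512x3 uint8, red, green, blue); there is no depth.
- camera_model(name): a dict with "mtx" (3x3 intrinsics, pixels), "eye" and "rotation" of the camera in the world. Camera axes: x right, y down, z forward; pixel columns grow to the right and rows downward; lengths in mm; the calibration is good to about 2 mm. A picture is of the moment at which its call begins: read the wrist's pose just before it. camera_model takes no time and is no camera call; for the wrist camera it gives the pose at the moment of the call.
- finish_job(): hands the job in; it is judged then, once.
Trained networks look in the newest picture that a camera, given by its name, has taken for a name from the list of things; names that differ only in an ending like _2 or _b are one class to them, and where a whole thing is asked for, a point or a joint stands for the part that bears it (a point fixed in the world has none). Each returns a list of dicts, best first, with "score" (0 to 1); they miss things now and then, are a little off and sometimes report something else, mostly with a low value. They report only what shows in the picture. A call takes as long as a camera call. They do not tell look-alikes from the thing itself.
- search_frame(camera, label): "rect" ([centre column, centre row, width, height] in pixels, round what is visible of it).
- trace(camera, label): "mask" (384x512 bool, what is visible of it) and "rect" ([centre column, centre row, width, height] in pixels, round what is visible of it).
- spot_point(camera, label): "xy" ([column, row] in pixels: a listed point, or the origin of a listed thing).
The state is a dict: "time_s": time; "joints": joint angles; "dq": joint speeds; "tau": joint torques, N m; "eef_pos": TCP position; "ee_rot": TCP orientation; "force": force on the tool from outside, world axes, zero at the start; "wrist_torque": the same for the moment, N m; "grip_width": opening from 0.0 (shut) to 1.0 (fully open); "grip_force": force on a finger pad.
Only numpy, scipy, OpenCV 4.12 (cv2) and the standard library are available. Lean on these libraries where they do the work, as an engineer would, in place of code of your own. Each camera call takes 0.05 s, during which the arm holds its last target. There are 200 camera calls.

TASK

The yellow cell model stands too near the edge of its round stand: push it with light taps of the fingertips until it stands upright in the centre of the stand, in the middle of the blue disc. It is top-heavy, so tap it gently and low at its foot; do not grip it, lift it or tip it over. Leave the green model and everything else on the table as they are.

Things in the scene. Friction and masses are not known exactly. Their poses are not given: they have to be found in the camera images.
- yellow_model: yellow cell model, top-heavy, about 90 g, loose, stands upright on a stand, round about its z axis; origin: centre of its underside. From below: underside 30 mm across; brown foot rim 42 mm across (its widest part) between 5 and 15 mm up; thin stem; yellow ball 36 mm across centred 42 mm up; top at 60 mm. It slides when pushed at the foot rim and topples when pushed at the ball
- yellow_stand: round wooden stand under the yellow model, 80 mm across, 40 mm high, fixed to the table; origin: centre of its underside, on its axis; flat top 40 mm above the origin, with a blue disc 52 mm across painted at its centre
- green_model: green cell model, same shape and size as the yellow one, already centred on its own stand; origin: centre of its underside. To be left alone
- green_stand: the green model's stand, same as the other stand, fixed; origin: centre of its underside
- large_cell: flat round cell model, brown crust with yellow face, 100 mm across, 20 mm thick; origin: centre of its underside. Bystander
- small_cell: flat round cell model, brown crust with yellow face, 80 mm across, 20 mm thick; origin: centre of its underside. Bystander
- yellow_tube: yellow paint tube lying flat, about 115 mm long, 34 mm wide, 24 mm high; origin: on its underside, near the middle of its length. Bystander
- green_tube: green paint tube lying flat, about 115 mm long, 34 mm wide, 24 mm high; origin: on its underside, near the middle of its length. Bystander
- red_tube: red paint tube lying flat, about 115 mm long, 34 mm wide, 24 mm high; origin: on its underside, near the middle of its length. Bystander
- clear_box: clear open box with plaster and a twig in it, 75 x 140 mm, 32 mm high; origin: centre of its underside. Bystander
- brush: black-handled paint brush lying flat, about 165 mm long, 8 mm thick; origin: on its underside, near the middle of its length. Bystander
Things that resemble listed ones, but are neither listed nor needed, are in the scene too. What is shaped like the yellow_model but orange is not meant.

How it is judged (in metres and radians):
At the end, for the whole second after the job is handed in: The yellow model stands upright (within 0.08 rad) and still on top of its stand with its axis within 6 mm of the stand's axis; the green model still stands centred (within 6 mm) on its own stand, and no other thing on the table has moved 15 mm or more (horizontal distance between yellow_model and yellow_stand below 0.006 m and angle between each of yellow_model, green_model's own z axis and vertical below 0.08 rad and z of yellow_model in the frame of yellow_stand between 0.036 and 0.044 m and linear speed of yellow_model below 0.01 m/s and angular speed of yellow_model below 0.2 rad/s and horizontal distance between green_model and green_stand below 0.006 m and z of green_model in the frame of green_stand above 0.036 m and distance of each of large_cell, small_cell, yellow_tube, green_tube, red_tube, clear_box, brush from where it was at the start of the episode below 0.015 m); the robot touches nothing.
It fails at once if the yellow model is tipped over (more than 0.3 rad) (angle between yellow_model's own z axis and vertical above 0.3 rad).
It fails at once if the yellow model is lifted 10 mm off its stand or falls off it (z of yellow_model in the frame of yellow_stand above 0.05 m or z of yellow_model in the frame of yellow_stand below 0.03 m).
It fails at once if the fingers hit or squeeze the yellow model (more than 5 N) (contact force between the fingers and yellow_model above 5 N).
It fails at once if the green model is moved (5 mm) or tipped (distance of green_model from where it was at the start of the episode above 0.005 m or angle between green_model's own z axis and vertical above 0.3 rad).
It fails at once if another thing on the table is moved 15 mm (distance of any of large_cell, small_cell, yellow_tube, green_tube, red_tube, clear_box, brush from where it was at the start of the episode above 0.015 m).
It also fails if it takes over 58 s, if anything falls off the work surface, if the arm or the gripper's body presses on something with over 40 N, if the wrist force passes 120 N, or if a joint passes its speed limit or range.

## Working session

There is one attempt and no reset: what is moved stays moved. The work goes in short steps, Python scripts to look and compute and a tool call to move; the robot and the scene stay as the last step left them, time stands still between calls to the robot, and variables do not carry over. Pictures are saved under pics/ and viewed, at most 10 in all, crops included, and the job is handed in when it is done.

Besides the shell and the picture viewer there is one more tool, called after "Call:" as name(argument=value, ...) on one line, values as JSON. step_arm: Moves the arm, as the interface text tells. Its arguments: {"type":"object","properties":{"commands":{"type":"string"},"newtons":{"type":"number"}},"required":["commands"]}

```bash
mkdir -p pics; ls; python3 - <<'E'
from rig import *
import cv2,numpy as np
ims=[]
for c in("scene","side"):
    im=capture(c);cv2.imwrite(f"pics/{c}0.png",im[:,:,::-1])
    m=camera_model(c);print(c,np.round(m["mtx"],1).tolist(),np.round(m["eye"],1),np.round(m["rotation"],3).tolist())
    for l in("yellow_model","yellow_stand","green_model","green_stand"):
        print(l,[(np.round(d["xy"],1).tolist(),round(d["score"],2)) for d in spot_point(c,l)],[(np.round(d["rect"],1).tolist(),round(d["score"],2)) for d in search_frame(c,l)])
s=sense();print(s["time_s"],s["eef_pos"],s["ee_rot"],s["grip_width"])
E
```

```text
pics
scene [[378.5, 0.0, 258.5], [0.0, 378.5, 188.4], [0.0, 0.0, 1.0]] [1315.1 -377.9  720. ] [-0.369, 0.772, 0.462, -0.233]
yellow_model [([296.7, 183.1], 0.75), ([259.5, 182.7], 0.6), ([319.7, 174.9], 0.59)] [([263.4, 174.3, 15.5, 19.6], 0.79), ([300.9, 177.0, 15.3, 20.6], 0.77), ([320.4, 172.1, 13.9, 18.5], 0.62)]
yellow_stand [([296.3, 198.7], 0.95)] [([295.9, 193.1, 24.1, 26.5], 0.84)]
green_model [([214.6, 199.3], 0.71)] [([216.0, 192.7, 19.4, 21.4], 0.59)]
green_stand [([218.4, 212.0], 0.96)] [([218.8, 205.8, 29.3, 22.9], 0.77), ([216.1, 192.4, 17.3, 22.7], 0.72), ([298.4, 177.6, 13.0, 24.2], 0.56)]
side [[371.1, 0.0, 252.1], [0.0, 371.1, 195.7], [0.0, 0.0, 1.0]] [242.2 688.4 751.5] [0.085, -0.202, 0.89, -0.4]
yellow_model [([221.8, 230.3], 0.74), ([217.2, 278.1], 0.56), ([270.2, 239.2], 0.52)] [([271.2, 233.8, 14.3, 20.5], 0.83), ([221.2, 225.3, 13.2, 24.6], 0.72), ([215.2, 268.6, 17.1, 22.8], 0.69)]
yellow_stand [([223.2, 238.4], 0.9), ([209.8, 333.3], 0.46)] [([224.3, 232.3, 28.4, 30.8], 0.92)]
green_model [] [([276.4, 175.2, 14.2, 23.1], 0.53)]
green_stand [([276.1, 195.5], 0.85), ([196.5, 205.9], 0.62), ([221.2, 228.9], 0.21)] [([278.7, 193.1, 25.0, 26.6], 0.88), ([275.9, 176.2, 17.3, 22.8], 0.6)]
0.9 [ 237.65771838 -468.14300084  248.29433195] [7.91744753e-07 9.72546668e-01 2.32707926e-01 1.44469686e-05] 1.0007177384781483
```

```bash
cat > h.py <<'E'
from rig import *
import cv2,numpy as np
from scipy.spatial.transform import Rotation as Rn
def rot(q):
    q=np.asarray(q)
    return q if q.shape==(3,3) else Rn.from_quat(q[[1,2,3,0]]).as_matrix()
def ray(c,uv,z,m=None):
    m=m or camera_model(c);d=rot(m["rotation"])@np.linalg.inv(m["mtx"])@np.array([uv[0],uv[1],1.]);e=np.array(m["eye"])
    return e+d*(z-e[2])/d[2]
def proj(c,P,m=None):
    m=m or camera_model(c);p=m["mtx"]@(rot(m["rotation"]).T@(np.array(P)-m["eye"]));return p[:2]/p[2]
E
python3 - <<'E'
from h import *
a=cv2.imread("pics/scene0.png")[100:300,130:400];b=cv2.imread("pics/side0.png")[120:320,120:390]
cv2.imwrite("pics/v1.png",np.vstack([cv2.resize(a,(800,592))])); cv2.imwrite("pics/v2.png",cv2.resize(b,(800,592)))
print(ray("scene",(296.3,198.7),0),ray("side",(223.2,238.4),0))
print(ray("scene",(218.4,212),0),ray("side",(276.1,195.5),0))
for p in((296.7,183.1),(259.5,182.7),(319.7,174.9)):print(ray("scene",p,40),ray("scene",p,0))
for p in((221.8,230.3),(217.2,278.1),(270.2,239.2)):print(ray("side",p,40),ray("side",p,0))
E
```

```text
[598.69547985 109.55703988   0.        ] [ 5.91980355e+02  1.12814606e+02 -1.13686838e-13]
[ 541.73472499 -116.22907658    0.        ] [ 530.73252328 -110.70159975    0.        ]
[578.28985616 121.69628201  40.        ] [534.94441802 151.08792594   0.        ]
[523.44323049  26.77212766  40.        ] [476.87140698  50.57980176   0.        ]
[577.39470977 204.09675803  40.        ] [533.99661411 238.33565897   0.        ]
[590.15110262 120.35489847  40.        ] [609.71443429  88.41661014   0.        ]
[527.23353308 256.50449107  40.        ] [543.25960994 232.22059571   0.        ]
[464.386412    93.50752168  40.        ] [476.87919468  60.05986143   0.        ]
```

View pics/v1.png

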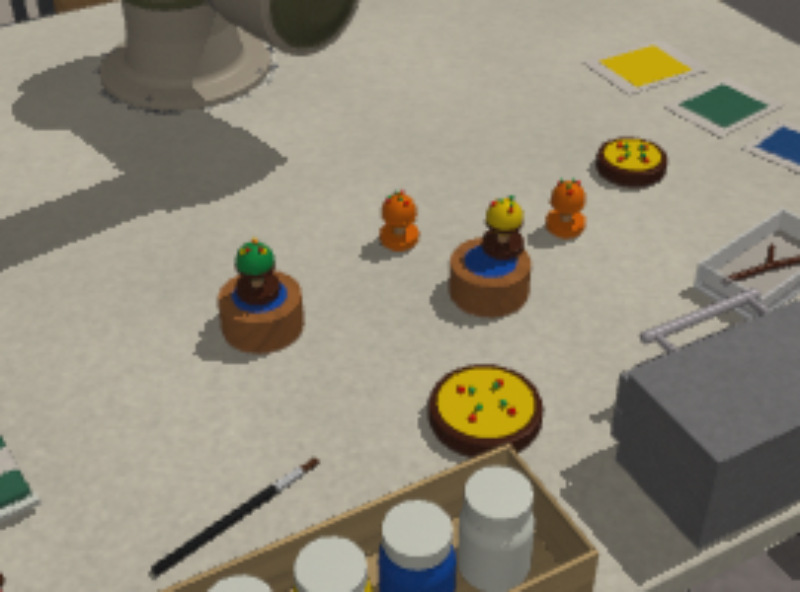

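View pics/v2.png

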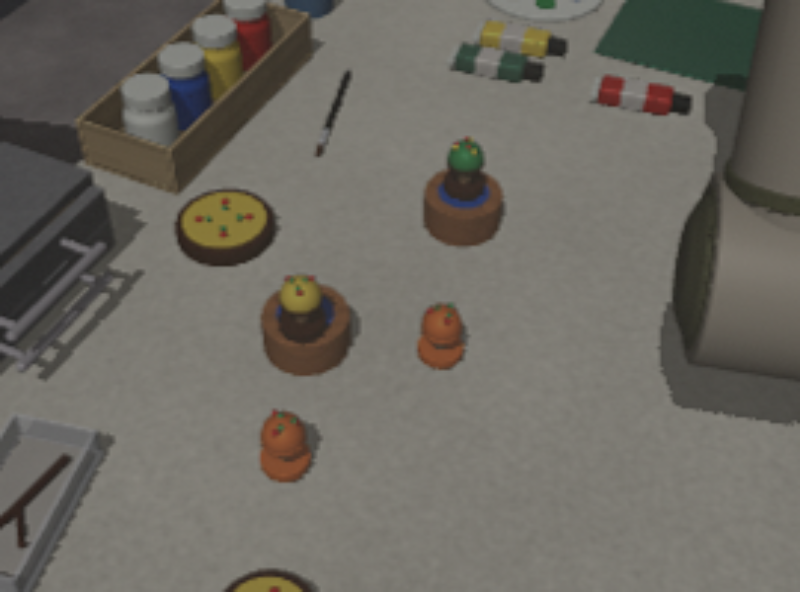

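v1/v2: three look-alikes. In the scene picture they are orange at px (264,174), yellow-on-stand at (301,177) and orange at (320,172). The one on the stand with the blue disc, with a yellow ball and brown foot, is the yellow_model. It stands off toward +y on its stand, and I'll confirm that with the wrist camera.

```bash
python3 - <<'E'
from h import *
s=sense();R=rot(s["ee_rot"]);m=camera_model("wrist")
print("cam in tool",R.T@(np.array(m["eye"])-s["eef_pos"]));print(np.round(R.T@rot(m["rotation"]),3));print(np.round(m["mtx"],1));print("R",np.round(R,3))
for p in((373,282),(337,247)):print("oven",ray("scene",p,0))
print("to",R.T@(np.array([595,60,280])-s["eef_pos"])/10)
E
```

```text
cam in tool [  73.71831297    0.42048928 -124.30220441]
[[ 0.001 -0.956 -0.292]
 [ 1.     0.     0.001]
 [-0.001 -0.292  0.956]]
[[292.    0.  254. ]
 [  0.  292.  188.3]
 [  0.    0.    1. ]]
R [[ 0.892  0.453  0.   ]
 [ 0.453 -0.892  0.   ]
 [ 0.     0.    -1.   ]]
oven [940.64148811 104.27124119   0.        ]
oven [812.09844123  97.76692386   0.        ]
to [ 55.76987903 -30.91947823  -3.1692757 ]
```

Call:
step_arm(commands="0 58 -35.5 2.8 0 0 0;0 58 -35.5 2.8 0 0 0;0 58 -35.5 2.8 0 0 0;0 58 -35.5 2.8 0 0 0;0 58 -35.5 2.8 0 0 0;0 58 -35.5 2.8 0 0 0;0 58 -35.5 2.8 0 0 0;0 58 -35.5 2.8 0 0 0;0 58 -35.5 2.8 0 0 0;0 58 -35.5 2.8 0 0 0;0 58 -35.5 2.8 0 0 0;0 58 -35.5 2.8 0 0 0;0 58 -35.5 2.8 0 0 0;0 58 -35.5 2.8 0 0 0;0 58 -35.5 2.8 0 0 0;0 58 -35.5 2.8 0 0 0;0 58 -35.5 2.8 0 0 0;0 58 -35.5 2.8 0 0 0;0 58 -35.5 2.8 0 0 0;0 58 -35.5 2.8 0 0 0", newtons=20)

```text
time_s: 2.57
eef_pos: [593.9, 110.3, 220.3]
ee_rot: [0.0, 0.973, 0.232, -0.0]
force: [-1.2, 0.3, -0.0]
grip_width: -0.001
grip_force: 0.0
```

```bash
python3 - <<'E'
from h import *
im=capture("wrist");cv2.imwrite("pics/w1.png",cv2.resize(im[:,:,::-1],(768,576)))
np.save("w1.npy",im);m=camera_model("wrist")
for l in("yellow_model","yellow_stand"):
    for d in spot_point("wrist",l):print(l,d["xy"],d["score"],ray("wrist",d["xy"],40 if l[-1]=="l" else 0))
    for d in trace("wrist",l):print(l,np.round(d["rect"],1),d["score"])
E
```

```text
yellow_model [241.6, 171.7] 0.76 [587.49861477 120.67463669  40.        ]
yellow_model [148.6, 152.4] 0.57 [562.04194391 217.16170032  40.        ]
yellow_model [240.2 176.6  43.1  48.6] 0.73
yellow_model [137.7 158.4  45.4  36.6] 0.66
yellow_model [499.2 170.9  17.6   7.3] 0.41
yellow_model [391.2 275.6  75.2  51.3] 0.35
yellow_stand [261.4, 167.0] 0.86 [594.17011708  99.15345143   0.        ]
yellow_stand [261.4 168.3  65.2  75.8] 0.87
yellow_stand [397.7  85.   97.6  97.9] 0.59
yellow_stand [391.7 275.   75.8  50.6] 0.2
```

View pics/w1.png

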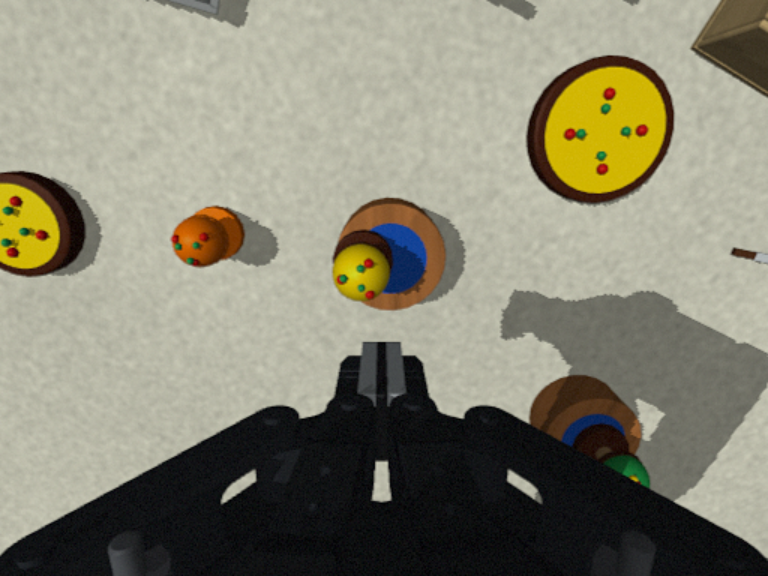

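```bash
cat >> h.py <<'E'
from scipy.optimize import least_squares
def measure(im,m,px):
    hsv=cv2.cvtColor(im,cv2.COLOR_RGB2HSV).astype(int);H,S,V=hsv[...,0],hsv[...,1],hsv[...,2]
    yy,xx=np.mgrid[:384,:512];near=np.hypot(xx-px[0],yy-px[1])<45
    blue=near&(H>100)&(H<130)&(S>120)
    wood=near&(H>5)&(H<20)&(S>80)&(S<190)&(V>60)&~blue
    k=np.ones((3,3),np.uint8)
    e=blue&(cv2.dilate((wood).astype(np.uint8),k)>0)
    P=np.array([ray("wrist",(u,v),40,m) for v,u in np.argwhere(e)])[:,:2]
    c0=P.mean(0)
    f=lambda c:np.hypot(*(P-c).T)-25.5
    r=least_squares(f,c0,loss="soft_l1",f_scale=1)
    yel=(near&(H>=22)&(H<=33)&(S>150)&(V>90)).astype(np.uint8)
    ct=max(cv2.findContours(yel,0,1)[0],key=cv2.contourArea);(bc,br)=cv2.minEnclosingCircle(ct)
    ball=ray("wrist",bc,82,m)[:2]
    return r.x,len(P),np.sqrt(np.mean(r.fun**2)),ball,bc,br,e,c0
E
python3 - <<'E'
from h import *
im=np.load("w1.npy");m=camera_model("wrist")
c,n,rm,b,bc,br,e,c0=measure(im,m,(255,172));print("disc",c,n,rm,c0,"ball",b,bc,br)
print("ball-disc",b-c, "expected br", 18*292/np.linalg.norm(np.array([*b,82])-m["eye"]))
R=rot(sense()["ee_rot"]);print("in tool",R[:2,:2].T@(b-c),"tcp",sense()["eef_pos"])
# overlay
v=im[:,:,::-1].copy()
for z,r,col,q in((40,26,(255,255,255),c),(40,40,(0,255,0),c),(50,21,(0,0,255),b)):
    pts=np.array([proj("wrist",[q[0]+r*np.cos(t),q[1]+r*np.sin(t),z],m) for t in np.linspace(0,6.28,60)])
    v=v; 
    globals().setdefault("L",[]).append((pts,col))
v=cv2.resize(v[110:240,190:340],None,fx=4,fy=4)
for pts,col in L:cv2.polylines(v,[np.int32((pts-[190,110]+.5)*4)],True,col,1)
cv2.imwrite("pics/w1o.png",v)
E
```

```text
disc [595.70040288 103.29127927] 52 0.30170695752877225 [605.09664013  97.36029194] ball [588.2813372  121.41505064] (239.71755981445312, 181.5763397216797) 18.94476318359375
ball-disc [-7.41906568 18.12377137] expected br 19.225126451452248
in tool [  1.56815046 -19.52061788] tcp [593.99775602 110.22629359 220.58319629]
```

View pics/w1o.png

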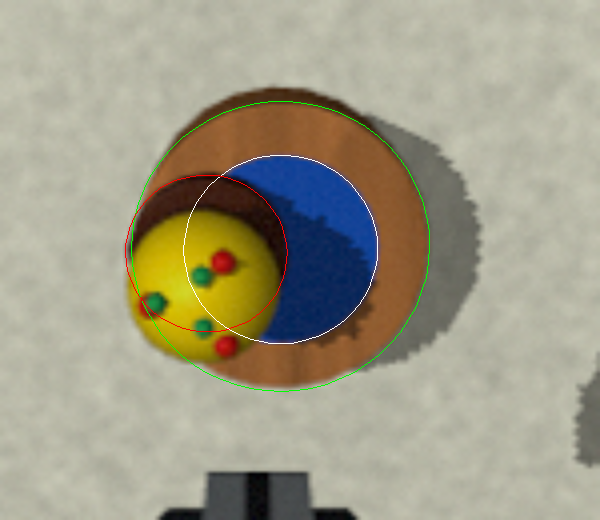

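The overlay fits well. The crop confirms the yellow ball and brown foot on the stand with the blue disc, 19.6 mm off centre along tool −y. I'll straddle the model with the fingers open at 0.8 (68 mm gap, 42 mm rim) and nudge the rim with a single inner pad. First I move above the model, open and align.

Call:
step_arm(commands="0.8 0 -1.26 0 0 0 0.08;0.8 0 -1.26 0 0 0 0.08;0.8 0 -1.26 4 0 0 0.08;0.8 0 -1.26 7 0 0 0.08;0.8 0 -1.26 7 0 0 0.08;0.8 0 -1.26 7 0 0 0.08;0.8 0 -1.26 7 0 0 0.08;0.8 0 -1.26 7 0 0 0.08;0.8 0 -1.26 7 0 0 0.08;0.8 0 -1.26 7 0 0 0.08;0.8 0 -1.26 7 0 0 0.08;0.8 0 -1.26 7 0 0 0.08")

```text
time_s: 3.82
eef_pos: [588.5, 122.2, 150.7]
ee_rot: [0.0, 0.981, 0.194, 0.0]
force: [0.1, 0.0, 0.3]
grip_width: 0.796
grip_force: 0.0
```

```bash
python3 - <<'E'
from h import *
s=sense();im=capture("wrist");m=camera_model("wrist");np.save("w2.npy",im)
R=rot(s["ee_rot"]);t=np.array(s["eef_pos"])
c,n,rm,b,bc,br,e,c0=measure(im,m,proj("wrist",[595,110,50],m))
T=lambda p:R[:2,:2].T@(p-t[:2])
print(t,s["grip_width"],s["joints"],"disc",c,n,rm,"ball",b,br,"tool: disc",T(c),"ball",T(b))
v=cv2.resize(im[:,:,::-1],(768,576))
for z in(5,8,11,14):
  for g in (-1,1):
    for x in(-11,11):
      p=proj("wrist",t+R@np.array([x,g*42.5*s["grip_width"],z]),m);cv2.circle(v,tuple(np.int32((p+.5)*1.5)),1,(0,0,255) if x<0 else (0,255,0),-1)
cv2.imwrite("pics/w2.png",v)
E
```

```text
[588.51926017 122.21394059 150.71522604] 0.7957382122997675 [ 1.00608807e-02  5.64083258e-01  1.38539182e+00 -5.94807195e-05
  1.19151198e+00  1.19090983e+00] disc [595.59624571 103.54073024] 75 2.3725437567663357 ball [588.02269904 121.56550547] 25.016618728637695 tool: disc [-0.55316056 19.96162557] ball [-0.70578876  0.41097837]
```

View pics/w2.png

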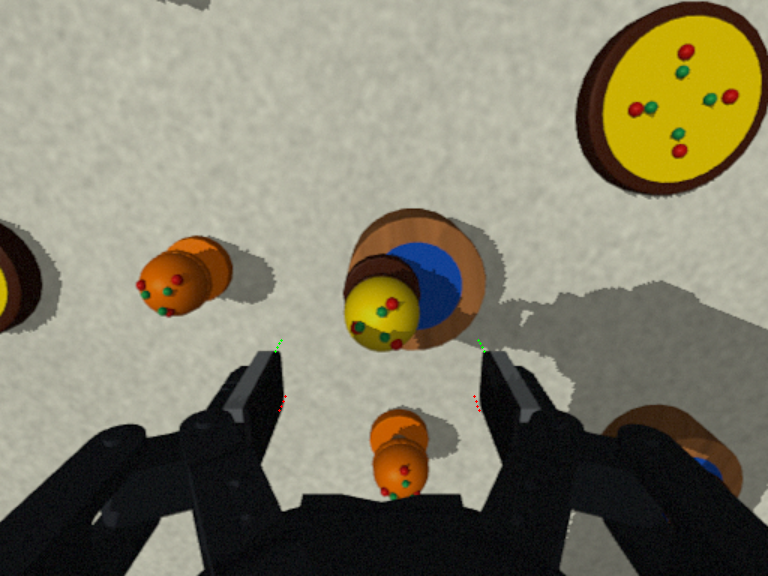

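Call:
step_arm(commands="0.8 0 0.04 2 0 0 0;0.8 0 0.04 4 0 0 0;0.8 0 0.04 6 0 0 0;0.8 0 0.04 7.5 0 0 0;0.8 0 0.04 8.5 0 0 0;0.8 0 0.04 9.2 0 0 0;0.8 0 0.04 9.45 0 0 0;0.8 0 0.04 9.45 0 0 0;0.8 0 0.04 9.45 0 0 0;0.8 0 0.04 9.45 0 0 0;0.8 0 0.04 9.45 0 0 0")

```text
time_s: 4.78
eef_pos: [588.9, 121.8, 56.5]
ee_rot: [0.0, 0.981, 0.194, 0.001]
force: [0.8, 0.4, -0.7]
grip_width: 0.799
grip_force: 0.0
```

```bash
python3 - <<'E'
from h import *
s=sense();im=capture("wrist");s2=capture("side");print(s["eef_pos"],s["force"],s["grip_width"])
v=np.vstack([cv2.resize(im[100:,60:450],(700,400))[:,:,::-1][:400],]);w=cv2.resize(s2[190:260,180:270,::-1],(257,200),interpolation=cv2.INTER_CUBIC)
o=np.zeros((600,700,3),np.uint8);o[:400]=v;o[400:,:257]=w;cv2.imwrite("pics/w3.png",o)
E
```

```text
[588.93375328 121.83296247  56.54662579] [ 0.83808332  0.41463785 -0.72148324] 0.7993313582845015
```

View pics/w3.png

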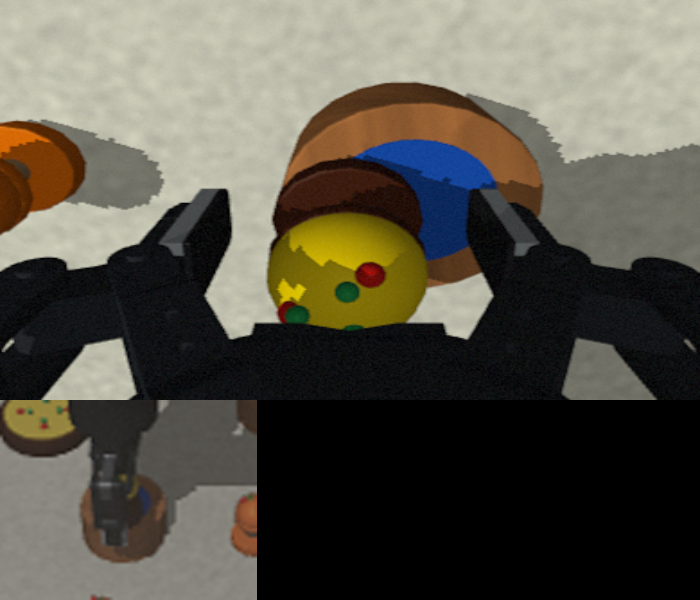

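The fingers straddle the model. The foot sits between them at about (345,200) in the crop, and the disc lies to the right at about (430,200). Now a slow nudge along tool +y.

Call:
step_arm(commands="0.8 0 0.3 0 0 0 0;0.8 0 0.6 0 0 0 0;0.8 0 0.8 0 0 0 0;0.8 0 0.9 0 0 0 0;0.8 0 1.0 0 0 0 0;0.8 0 1.1 0 0 0 0;0.8 0 1.2 0 0 0 0;0.8 0 1.3 0 0 0 0;0.8 0 1.4 0 0 0 0;0.8 0 1.5 0 0 0 0;0.8 0 1.6 0 0 0 0;0.8 0 1.7 0 0 0 0;0.8 0 1.8 0 0 0 0;0.8 0 1.9 0 0 0 0;0.8 0 2.0 0 0 0 0;0.8 0 2.1 0 0 0 0;0.8 0 2.2 0 0 0 0;0.8 0 2.3 0 0 0 0;0.8 0 2.4 0 0 0 0;0.8 0 2.4 0 0 0 0")

```text
time_s: 6.55
eef_pos: [597.8, 99.4, 55.8]
ee_rot: [0.0, 0.981, 0.194, 0.0]
force: [-0.3, 0.4, -0.2]
grip_width: 0.804
grip_force: 0.0
```

```bash
python3 - <<'E'
from h import *
s=sense();im=capture("wrist");m=camera_model("wrist");print(s["eef_pos"],s["force"],s["grip_width"])
R=rot(s["ee_rot"]);t=np.array(s["eef_pos"]);T=lambda p:R[:2,:2].T@(p-t[:2])
print("disc",T(np.array([595.65,103.4])))
v=cv2.resize(im[100:,60:450],(780,568))[:,:,::-1].copy()
for r,z in((26,40),(40,40)):
    pts=np.array([proj("wrist",[595.65+r*np.cos(a),103.4+r*np.sin(a),z],m) for a in np.linspace(0,6.28,80)]);cv2.polylines(v,[np.int32((pts-[60,100]+.5)*2)],True,(255,255,255),1)
cv2.imwrite("pics/w4.png",v)
E
```

```text
[597.76651013  99.42857053  55.79805785] [-0.31477085  0.42389609 -0.17172457] 0.803602154488277
disc [-0.44927506 -4.47772475]
```

View pics/w4.png

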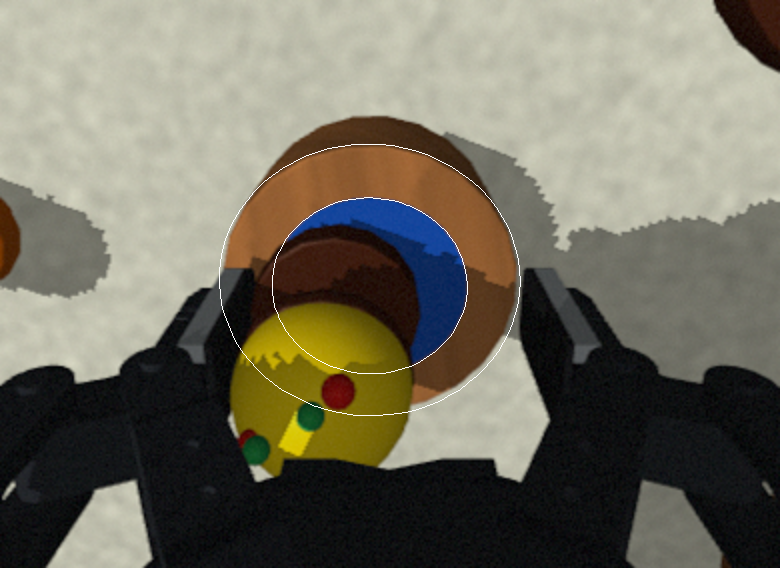

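The model slides upright with the pad. The foot is now centred at about (335,310) in this crop and the disc at (370,285), so roughly 8.5 mm remain. I'll finish the push, back off and rise.

Call:
step_arm(commands="0.8 0 0.1 0 0 0 0;0.8 0 0.2 0 0 0 0;0.8 0 0.3 0 0 0 0;0.8 0 0.4 0 0 0 0;0.8 0 0.5 0 0 0 0;0.8 0 0.6 0 0 0 0;0.8 0 0.7 0 0 0 0;0.8 0 0.78 0 0 0 0;0.8 0 0.85 0 0 0 0;0.8 0 0.85 0 0 0 0;0.8 0 0.8 0 0 0 0;0.8 0 0.6 0 0 0 0;0.8 0 0.2 0 0 0 0;0.8 0 -0.2 0 0 0 0;0.8 0 -0.45 0 0 0 0;0.8 0 -0.45 0 0 0 0")

```text
time_s: 7.93
eef_pos: [595.7, 104.5, 55.8]
ee_rot: [-0.0, 0.981, 0.194, -0.0]
force: [0.7, 0.1, -0.2]
grip_width: 0.798
grip_force: 0.0
```

Call:
step_arm(commands="0.8 0 0 -0.5 0 0 0;0.8 0 0 -2 0 0 0;0.8 0 0 -4 0 0 0;0.8 0 0 -7 0 0 0;0.8 0 0 -10 0 0 0;0.8 0 0 -13 0 0 0;0.8 0 0 -16 0 0 0;0.8 0 0 -16 0 0 0;0.8 0 0 -16 0 0 0;0.8 0 0 -16 0 0 0")

```text
time_s: 8.77
eef_pos: [595.6, 103.7, 215.1]
ee_rot: [-0.0, 0.981, 0.194, -0.001]
force: [-0.1, -0.8, -0.7]
grip_width: 0.799
grip_force: 0.0
```

```bash
python3 - <<'E'
from h import *
s=sense();im=capture("wrist");m=camera_model("wrist");print(s["eef_pos"],s["force"],s["time_s"])
R=rot(s["ee_rot"]);C=np.array([595.65,103.4]);px=proj("wrist",[*C,60],m)
hsv=cv2.cvtColor(im,cv2.COLOR_RGB2HSV).astype(int);H,S,V=hsv[...,0],hsv[...,1],hsv[...,2]
yy,xx=np.mgrid[:384,:512];near=np.hypot(xx-px[0],yy-px[1])<32
yel=(near&(H>=22)&(H<=33)&(S>150)&(V>60)).astype(np.uint8)
ct=max(cv2.findContours(yel,0,1)[0],key=cv2.contourArea);bc,br=cv2.minEnclosingCircle(ct)
b=ray("wrist",bc,82,m)[:2];print("ball",b,br,18*292/np.linalg.norm(np.array([*b,82])-m["eye"]),"off world",b-C,"tool",R[:2,:2].T@(b-C))
for d in spot_point("wrist","yellow_model")[:2]:print(d["score"],ray("wrist",d["xy"],40,m)[:2]-C)
k=4;o=np.int32(px)-[80,65];v=cv2.resize(im[o[1]:o[1]+140,o[0]:o[0]+160,::-1],None,fx=k,fy=k)
for q,r,z,col in((C,26,40,(255,255,255)),(C,40,40,(0,255,0)),(b,21,50,(0,0,255)),(b,18,82,(255,0,255))):
    pts=np.array([proj("wrist",[q[0]+r*np.cos(a),q[1]+r*np.sin(a),z],m) for a in np.linspace(0,6.28,80)]);cv2.polylines(v,[np.int32((pts-o+.5)*k)],True,col,1)
cv2.imwrite("pics/w5.png",v)
E
```

```text
[595.61582847 103.71122761 215.12326042] [-0.13203434 -0.77952574 -0.69822104] 8.7667
ball [595.88061006 103.26466757] 19.51909828186035 19.67636155794572 off world [ 0.23061006 -0.13533243] tool [0.16190953 0.21279357]
0.95 [-95.01046006 -34.08951799]
0.91 [-32.43602173 111.64185738]
```

View pics/w5.png

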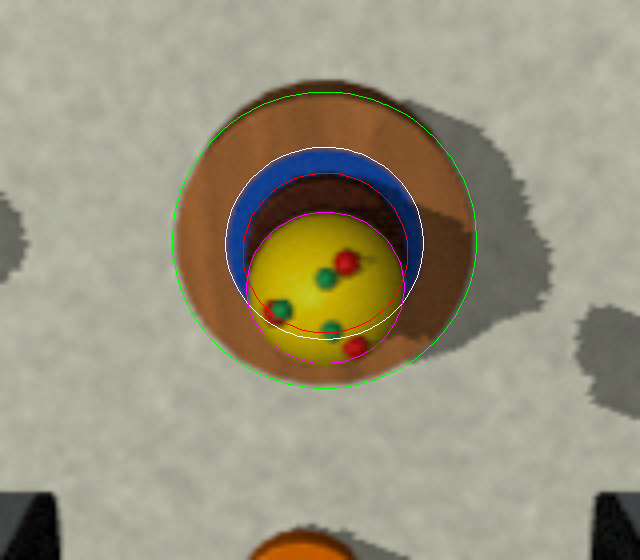

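The model stands upright in the blue disc. The foot and ball at about (325,255) in the crop match the overlays, and the offset is about 0.3 mm. The arm is clear, so I hand it in.

```bash
python3 -c "
from rig import *
print(finish_job())"
```

```text
the job is handed in; nothing more can be done
None
```

The job is handed in: the yellow model stands upright about 0.3 mm (wrist camera) from the centre of its stand, the arm is clear, and nothing else was touched on purpose; I did not re-check the other things by camera, and no verdict came back.

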